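# Reset the tube stop on the notched rail

## Task

The next tubes are to be cut to the middle length. On the notched steel rail, lift the stop with the round knob out of its end notch and set it down in the middle one of the five notches, so that its crossbar rests fully down in both bars of the rail, and let go. Leave the other stop, the one with the flat grip, where it is.

Things in the scene. Friction and masses are not known exactly. Their poses are not given: they have to be found in the camera images.
- rail: Fixed steel rail, base plate 90 x 340 x 8 mm. Origin: underside centre, on the bench; x across, y along, z up. Two bars 300 mm long, 15 wide, tops at z = 44 mm, open channel 22 mm wide between. Each has five notches at y = -120, -60, 0, 60, 120 mm, 14 deep, 32 wide at the mouth, tapering to a flat bottom 16 wide at z = 30 mm. Dark fence block 70 x 16 x 48 mm high at the -y end.
- middle_notch (a point): Middle (third) of the five notches, empty at the start: the point midway between the two bars, at the height of the notch bottoms, 30 mm above the bench. Axes as the rail's.
- round_stop: Loose stop to move, 0.1-0.17 kg, resting in an end notch. Steel crossbar 76 (its x) x 12 x 12 mm lying across both bars; origin: centre of its underside, z up. Round black knob 28 mm in diameter, z = 16 to 56 mm. Foot 12 mm thick, tapering to 4, down to z = -18 mm, hangs in the channel. Lifts straight out.
- flat_stop: The other loose stop, to be left alone, in the end notch at the other end: same crossbar, foot and origin, but its grip is a flat black upright plate 38 (its x) x 9 mm, z = 16 to 56 mm.
Mind the look-alikes: they are no part of the job. Leave any green or purple look-alike of the round_stop alone.

How it is judged:
On the way:
1. the round-knobbed stop is lifted out of its notch (z of round_stop in the frame of rail above 0.04 m), for 0.1 s.
At the end, for the whole second after the job is handed in: The round-knobbed stop is at rest upright (within 0.15 rad) in the middle notch: within 12 mm of it horizontally, its crossbar within 4 mm of the notch bottoms and within 0.2 rad of square across the rail; the flat-gripped stop is at rest, still in its own notch, within 15 mm of where it began (horizontal distance between round_stop and middle_notch below 0.012 m and z of round_stop in the frame of middle_notch between -0.004 and 0.004 m and angle between the x axis of round_stop and the x axis of rail, either way round below 0.2 rad and angle between round_stop's own z axis and vertical below 0.15 rad and linear speed of each of round_stop, flat_stop below 0.02 m/s and distance of flat_stop from where it was at the start of the episode below 0.015 m); the robot touches nothing.
It fails at once if the flat-gripped stop is moved more than 15 mm (distance of flat_stop from where it was at the start of the episode above 0.015 m).
It also fails if it takes over 29 s, if anything falls off the work surface, if the arm or the gripper's body presses on something with over 40 N, if the wrist force passes 120 N, or if a joint passes its speed limit or range.

## Robot

A 6-joint arm with a two-finger parallel gripper is mounted at the origin on the work surface. World frame = base frame: x ahead of the robot, y to its left, z up, the work surface at z = 0. Lengths are in m, angles in rad, forces in N, time in s.
With the tool pointing down it reaches from about 0.35 to 0.875 m from the base axis. Payload 15.5 kg.
Tool frame: the origin (TCP) lies at the very end of the fingers, on their centre line; the grasp point (between the pads) lies 19 mm behind it; z points along the fingers, y is the line along which they close (so a half turn about z gives the same grasp; the last joint's range is limited). The gripper opens to 85 mm and grips with 20 to 120 N. Pads are 22 mm wide; open, the fingers measure 114 mm over their backs; the gripper's body (76 mm by 85 mm) begins 54 mm behind the grasp point. The pads swing forward as they close: fully open they stand 13 mm farther back than shut.
Start: joints at [1.167, 0.494, 1.345, -0, 1.302, -0.096], TCP at [0.19, 0.595, 0.231] pointing down, gripper open.
Joint ranges: [-2.91, 2.91], [-0.82, 2.16], [0.22, 2.67], [-1.22, 4.37], [0.12, 2.79], [-3.08, 3.08]. Speed limits (rad/s): [1.89, 1.89, 2.57, 3.01, 3.01, 3.01].

## Interface

Orientations are given as a rotation vector (axis times angle).
In Python, from station import env gives the robot as it stands.
- The arm moves only by the tool servo_tool, never from a script. Its argument "steps" is a list that holds one entry, the list of rows, each a list of 7 numbers: the shift along the tool's x, y, z in units of 0.2 m (1.0 is 0.2 m), then the turn, a rotation vector about the tool's x, y, z in units of 2 pi rad (1.0 is 2 pi rad), then the gripper command: -1 is shut, 1 is fully open, values between are in proportion. In form: [[[tx, ty, tz, wx, wy, wz, fingers], ...]]. A call has 1 to 12 rows; each row is the pose to reach, as a shift and turn from the pose commanded when the call began, along the tool's axes at that moment, turning the shorter way round; what a row does not reach only later rows make up. A row lasts 1/8 s, in which the tool goes at most 62.5 mm and 10.7 degrees, less where a joint would pass 70% of its speed; a pose out of reach is approached as far as the arm can. A call with a number of a shift or a turn outside -1 to 1 is refused whole. A call with a gripper value outside its range is refused whole. The fingers move at their own pace and stop on an object; the grip force is fixed at half the most. Time passes only in rows, so rows that repeat a pose let the fingers close. It gives the time, the measured TCP pose, the force, the opening and the grip force at its end, in the units of the state.
- env.state(): the state, without advancing time (a new reading comes with each control period).
- env.grab_frame(name): name is "side" or "top"; returns a dict with "image" (420x560x3 uint8, blue, green, red), "intrinsics" (3x3 intrinsics, pixels), "pose" (4x4, takes a point from camera to world coordinates). Camera axes: x right, y down, z forward; pixel columns grow to the right and rows downward; lengths in m; the calibration is good to about 2 mm. A picture is of the moment at which its call begins. There is no depth.
- env.finish_job(): hands the job in; it is judged then, once.
Trained networks look in a picture, given as the dict that the camera call returned (one of the last four; its "shot" number tells which), for a name from the list of things; names that differ only in an ending like _2 or _b are one class to them, and where a whole thing is asked for, a point or a joint stands for the part that bears it (a point fixed in the world has none). Each returns a list of dicts, best first, with "conf" (0 to 1); they miss things now and then, are a little off and sometimes report something else, mostly with a low value. They report only what shows in the picture. A call takes as long as a camera call. They do not tell look-alikes from the thing itself.
- env.recognise(picture, name): "uv" ([column, row] in pixels, amid what is visible of it).
- env.masks_of(picture, name): "pixels" (420x560 bool, what is visible of it) and "uv" ([column, row] in pixels, amid what is visible of it).
The state is a dict: "time": time; "qpos": joint angles; "qvel": joint speeds; "tau": joint torques, N m; "tool_pos": TCP position; "tcp_rot": TCP orientation; "force": force on the tool from outside, world axes, zero at the start; "torque": the same for the moment, N m; "width": opening from 0.0 (shut) to 1.0 (fully open); "grip_force": force on a finger pad.
Only numpy, scipy, OpenCV 4.12 (cv2) and the standard library are available. Lean on these libraries where they do the work, as an engineer would, in place of code of your own. Each camera call takes 0.05 s, during which the arm holds its last target. There are 200 camera calls.

## Working session

There is one attempt and no reset: what is moved stays moved. The work goes in short steps, Python scripts to look and compute and a tool call to move; the robot and the scene stay as the last step left them, time stands still between calls to the robot, and variables do not carry over. Pictures are saved under pics/ and viewed, at most 10 in all, crops included, and the job is handed in when it is done.

Besides the shell and the picture viewer there is one more tool, called after "Request:" as name(argument=value, ...) on one line, values as JSON. servo_tool: Moves the arm, as the interface text tells. Shifts and turns lie within -1 to 1; 1 stands for 0.2 m of shift or 2 pi rad of turn. Its arguments: {"type":"object","properties":{"steps":{"type":"array","items":{"type":"array","items":{"type":"array","items":{"type":"number","minimum":-1,"maximum":1}}}}},"required":["steps"]}

```bash
mkdir -p pics
cat > h.py <<'E'
import numpy as np, cv2
from station import env
def ray(p,uv):
    K=np.array(p["intrinsics"]);T=np.array(p["pose"])
    d=T[:3,:3]@np.linalg.solve(K,[uv[0],uv[1],1.]);return T[:3,3],d
def atz(p,uv,z):
    o,d=ray(p,uv);return o+d*(z-o[2])/d[2]
def proj(p,X):
    K=np.array(p["intrinsics"]);T=np.linalg.inv(p["pose"])
    c=T[:3,:3]@np.asarray(X)+T[:3,3];u=K@c;return u[:2]/u[2]
E
python3 - <<'E'
from h import *
ims=[]
for n in("top","side"):
    p=env.grab_frame(n);ims.append(p["image"]);print(n,np.round(p["pose"],3).tolist())
    for t in("rail","round_stop","flat_stop"):
        for r in env.masks_of(p,t):
            ys,xs=np.nonzero(r["pixels"])
            print(t,round(r["conf"],2),np.round(r["uv"]),xs.min(),xs.max(),ys.min(),ys.max(),np.round(atz(p,r["uv"],.05),3))
    cv2.imwrite(f"pics/{n}0.png",p["image"])
print(env.state())
E
```

```text
top [[0.02, -0.999, 0.039, 0.5], [-1.0, -0.019, 0.006, -0.021], [-0.005, -0.039, -0.999, 0.697], [0.0, 0.0, 0.0, 1.0]]
rail 0.57 [245. 202.] 143 338 159 241 [0.549 0.044 0.05 ]
round_stop 0.9 [396. 143.] 376 417 124 160 [ 0.654 -0.209  0.05 ]
round_stop 0.89 [304. 291.] 289 314 269 310 [ 0.403 -0.058  0.05 ]
round_stop 0.82 [307. 183.] 300 316 164 207 [ 0.584 -0.059  0.05 ]
round_stop 0.61 [395. 187.] 370 409 172 205 [ 0.579 -0.208  0.05 ]
flat_stop 0.61 [167. 210.] 156 176 189 232 [0.533 0.174 0.05 ]
side [[0.971, -0.182, 0.152, 0.427], [-0.236, -0.698, 0.676, -0.49], [-0.017, -0.693, -0.721, 0.557], [0.0, 0.0, 0.0, 1.0]]
rail 0.68 [287. 206.] 223 361 130 283 [ 0.547 -0.008  0.05 ]
round_stop 0.92 [210. 280.] 178 231 257 305 [ 0.417 -0.112  0.05 ]
round_stop 0.82 [368. 333.] 342 401 306 364 [ 0.587 -0.235  0.05 ]
round_stop 0.76 [316. 227.] 294 343 202 246 [ 0.576 -0.059  0.05 ]
round_stop 0.71 [418. 324.] 382 441 306 353 [ 0.648 -0.238  0.05 ]
round_stop 0.55 [290. 204.] 222 361 131 283 [ 0.553 -0.005  0.05 ]
{'time': 0.4, 'qpos': array([ 1.16652136e+00,  4.93696785e-01,  1.34558842e+00, -3.63006376e-06,
        1.30248147e+00, -9.55121144e-02]), 'qvel': array([ 1.53033258e-05, -2.28090363e-03, -2.02687988e-03, -6.64025000e-04,
        1.21312044e-03,  3.82667977e-06]), 'tau': array([-5.67003335e-04, -8.81205440e+01, -3.83865058e+01,  8.65906259e-05,
        3.24926528e-03, -1.59199169e-05]), 'tool_pos': array([0.18991318, 0.5954019 , 0.23118675]), 'tcp_rot': array([-4.83071695e-01, -3.10419023e+00,  2.66227544e-04]), 'force': array([-0.06731148, -0.42311282,  0.81378535]), 'torque': array([-0.03859563, -0.08008145,  0.03359689]), 'grip_force': 0.0, 'width': 0.9947658033267506}
```

View pics/top0.png

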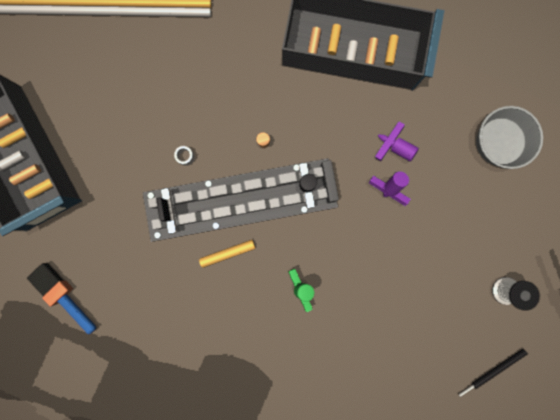

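View pics/side0.png

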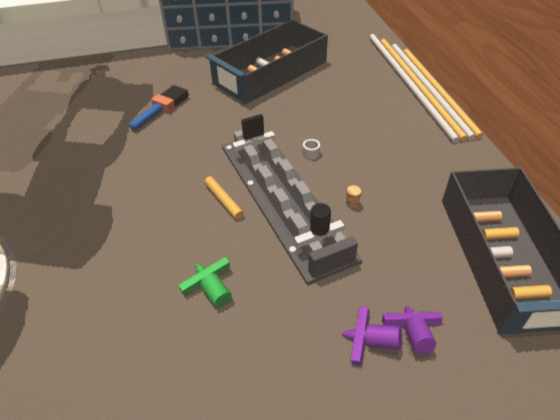

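The candidates for round_stop in the top view are green (304,291), purple (396,143), purple (390,187) and the black knob on the rail (308,183). Only the black one sits in an end notch, next to the fence, so it's the one. I'll confirm it in an enlarged crop.

Run:
```python
from h import *
a=cv2.imread("pics/top0.png")[152:248,135:347]
b=cv2.imread("pics/side0.png")[195:285,270:370]
A=cv2.resize(a,None,fx=3.7,fy=3.7,interpolation=cv2.INTER_CUBIC)
for g in range(140,347,20): cv2.putText(A,str(g),(int((g-135)*3.7),10),0,.35,(0,255,255));cv2.line(A,(int((g-135+.5)*3.7),12),(int((g-135+.5)*3.7),20),(0,255,255))
for g in range(160,248,20): cv2.putText(A,str(g),(0,int((g-152+.5)*3.7)),0,.35,(0,255,255))
B=cv2.resize(b,None,fx=2.4,fy=2.4,interpolation=cv2.INTER_CUBIC)
C=np.zeros((A.shape[0]+B.shape[0],A.shape[1],3),np.uint8);C[:A.shape[0]]=A;C[A.shape[0]:,:B.shape[1]]=B
C=cv2.convertScaleAbs(C,alpha=1.6,beta=15)
cv2.imwrite("pics/crop.png",C);print(C.shape)
```

```text
(571, 784, 3)
```

View pics/crop.png

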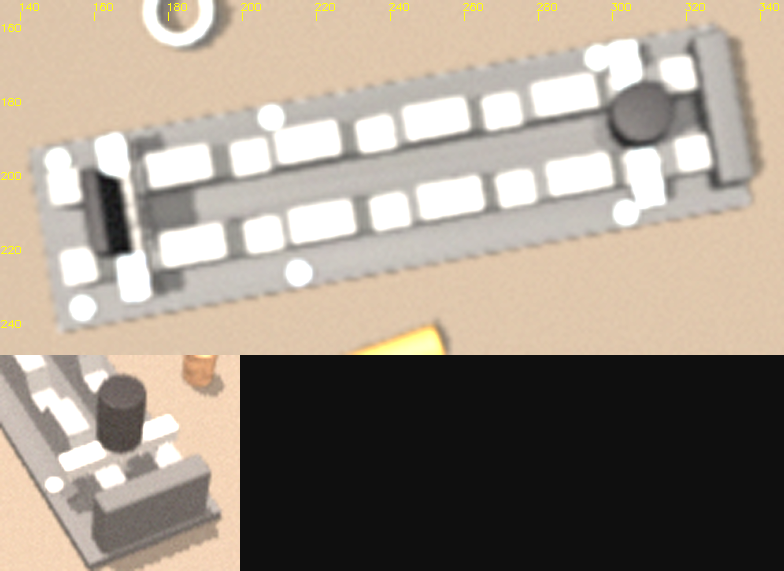

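Confirmed: the round black knob is at about (308,182) in the top view, with its crossbar in the notch next to the fence. The flat plate is at (165,209). The small bright patches are the notch bottoms, so the middle notch is at about (238,198).

```bash
cat >> h.py <<'E'
def click(c): return np.array(c)/3.7+[135-.5+.135,152-.5+.135]
E
python3 - <<'E'
from h import *
from scipy.optimize import least_squares
p=env.grab_frame("top");s=env.grab_frame("side")
L=[]
for c,x,y,z in [((249,157),18.5,60,30),((376,133),18.5,0,30),((502,110),18.5,-60,30),((264,235),-18.5,60,30),((390,211),-18.5,0,30),((516,187),-18.5,-60,30),
 ((30,150),45,170,8),((62,330),-45,170,8),((752,203),-45,-170,8),((720,27),45,-170,8)]: L.append((click(c),np.array([x,y,z])/1e3))
def W(q,P):
    c,d=np.cos(q[2]),np.sin(q[2]);return np.array([q[0]+c*P[0]-d*P[1],q[1]+d*P[0]+c*P[1],P[2]])
f=lambda q:np.concatenate([proj(p,W(q,P))-u for u,P in L])
r=least_squares(f,[.55,.04,.15]);q=r.x
print("rail",q.round(4),np.degrees(q[2]));print(r.fun.reshape(-1,2).round(1).tolist())
k=click((642,112));K=atz(p,k,.086);print("knob",K.round(4),"exp",W(q,[0,-.12,.086]).round(4))
for c in[(627,60),(653,188)]:print("cross",atz(p,click(c),.042).round(4))
print("side: notch",proj(s,W(q,[0,0,.03])),"knob top",proj(s,W(q,[0,-.12,.086])),"fence top",proj(s,W(q,[.035,-.17,.048])),proj(s,W(q,[-.035,-.17,.048])))
# black knob from side mask
m=[r for r in env.masks_of(s,"round_stop") if abs(r["uv"][0]-316)<12]
for r in m[:1]:
    g=s["image"].max(2);b=r["pixels"]&(g<60);ys,xs=np.nonzero(b);print("side black",xs.min(),xs.max(),ys.min(),ys.max(),xs.mean(),ys.mean(),"pred c",proj(s,W(q,[0,-.12,.066])))
I=s["image"].copy()
for P in [[0,-.12,.086],[0,0,.03],[18.5e-3,0,.03],[-18.5e-3,0,.03],[.035,-.17,.048],[-.035,-.17,.048],[-.045,.17,.008],[-.045,-.17,.008],[.038,-.12,.042],[-.038,-.12,.042]]:
    cv2.circle(I,tuple(int(round(v*8)) for v in proj(s,W(q,P))),8,(0,0,255),-1,shift=3)
cv2.imwrite("pics/side1.png",cv2.resize(I[120:290,210:380],None,fx=3.5,fy=3.5,interpolation=cv2.INTER_CUBIC))
from scipy.spatial.transform import Rotation as R
st=env.state();M=R.from_rotvec(st["tcp_rot"]).as_matrix();print(M.round(3),st["tool_pos"],st["time"])
E
```

```text
rail [0.5572 0.0571 0.1998] 11.448962306848285
[[0.5, -0.1], [0.3, 0.2], [0.3, 0.2], [0.1, -0.2], [0.3, 0.1], [0.4, 0.4], [-0.7, -0.5], [-1.0, 0.4], [0.2, 0.5], [-0.5, -1.2]]
knob [ 0.5805 -0.0596  0.086 ] exp [ 0.581  -0.0606  0.086 ]
cross [ 0.6102 -0.055   0.042 ]
cross [ 0.5514 -0.0679  0.042 ]
side: notch [283.43185681 185.38489897] knob top [320.82708611 209.43095899] fence top [359.4535252  244.10824992] [314.37971576 261.78187768]
side black 310 329 204 234 319.79899497487435 221.64824120603015 pred c [320.18025695 219.41578764]
[[-0.953  0.304  0.   ]
 [ 0.304  0.953 -0.   ]
 [-0.    -0.    -1.   ]] [0.18994525 0.59542067 0.23128009] 0.55
```

View pics/side1.png

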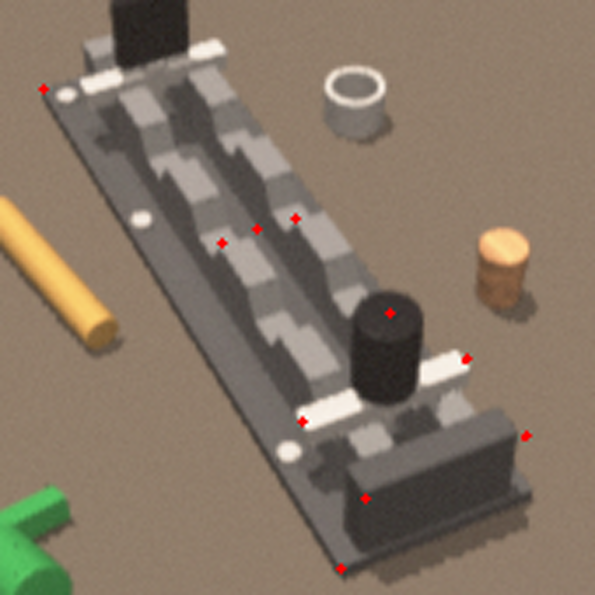

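The rail fit holds in both views to about 2 mm: the rail is at (0.557,0.057) with yaw 11.4°, and the knob is at (0.5805,-0.060). I'm moving above the knob now, with the fingers closing along the crossbar.

Request:
servo_tool(steps=[[[-0.952,-0.843,0,0,0,0,1],[-0.952,-0.843,0,0,0,0,1],[-0.952,-0.843,0,0,0,0,1],[-0.952,-0.843,0,0,0,0,1],[-0.952,-0.843,0,0,0,0,1],[-0.952,-0.843,0,0,0,0,1]]])

```text
time: 1.3
tool_pos: [0.3203, 0.377, 0.2315]
tcp_rot: [0.485, 3.104, 0.001]
force: [-0.6, -0.7, -0.1]
width: 1.002
grip_force: 0.0
```

Request:
servo_tool(steps=[[[-0.952,-0.843,0,0,0,0,1],[-0.952,-0.843,0,0,0,0,1],[-0.952,-0.843,0,0,0,0,1],[-0.952,-0.843,0,0,0,0,1],[-0.952,-0.843,0,0,0,0,1],[-0.952,-0.843,0,0,0,0,1]]])

```text
time: 2.05
tool_pos: [0.4502, 0.1594, 0.2311]
tcp_rot: [-0.483, -3.104, -0.0]
force: [0.3, 0.0, -0.3]
width: 1.001
grip_force: 0.0
```

Request:
servo_tool(steps=[[[-0.952,-0.843,0.3,0,0,0.169,1],[-0.952,-0.843,0.3,0,0,0.169,1],[-0.952,-0.843,0.3,0,0,0.169,1],[-0.952,-0.843,0.3,0,0,0.169,1],[-0.952,-0.843,0.3,0,0,0.169,1],[-0.952,-0.843,0.3,0,0,0.169,1],[-0.952,-0.843,0.3,0,0,0.169,1],[-0.952,-0.843,0.3,0,0,0.169,1],[-0.952,-0.843,0.3,0,0,0.169,1]]])

```text
time: 3.18
tool_pos: [0.5804, -0.0592, 0.1714]
tcp_rot: [1.985, 2.435, 0.0]
force: [0.4, 0.4, -0.2]
width: 1.001
grip_force: 0.0
```

Run:
```python
from h import *
from scipy.spatial.transform import Rotation as R
st=env.state();M=R.from_rotvec(st["tcp_rot"]).as_matrix();print(M.round(4),st["tool_pos"],st["time"],st["qpos"])
print(M.T@(np.array([.5805,-.0602,.052])-st["tool_pos"])/.2, np.degrees(np.arctan2(M[1,1],M[0,1])))
```

```text
[[-2.015e-01  9.795e-01  2.000e-04]
 [ 9.795e-01  2.015e-01  0.000e+00]
 [-0.000e+00  2.000e-04 -1.000e+00]] [ 0.58041732 -0.05922379  0.1714306 ] 3.175 [-2.04046578e-01  4.99471269e-01  1.52267718e+00  5.59593806e-05
  1.11928514e+00 -4.07004466e-01]
[-0.00485421 -0.00067794  0.59715297] 11.627231712039674
```

Request:
servo_tool(steps=[[[-0.005,0,0.2,0,0,0,1],[-0.005,0,0.4,0,0,0,1],[-0.005,0,0.5,0,0,0,1],[-0.005,0,0.59,0,0,0,1],[-0.005,0,0.59,0,0,0,1],[-0.005,0,0.59,0,0,0,0],[-0.005,0,0.59,0,0,0,-0.3],[-0.005,0,0.59,0,0,0,-1],[-0.005,0,0.59,0,0,0,-1],[-0.005,0,0.59,0,0,0,-1],[-0.005,0,0.59,0,0,0,-1],[-0.005,0,0.59,0,0,0,-1]]])

```text
time: 4.68
tool_pos: [0.5809, -0.0611, 0.054]
tcp_rot: [1.988, 2.432, 0.001]
force: [-1.7, 0.7, 9.3]
width: 0.314
grip_force: 58.4
```

Gripped: the opening is about 27 mm against the 28 mm knob. Lifting straight up 50 mm.

Request:
servo_tool(steps=[[[0,0,-0.05,0,0,0,-1],[0,0,-0.12,0,0,0,-1],[0,0,-0.2,0,0,0,-1],[0,0,-0.25,0,0,0,-1],[0,0,-0.25,0,0,0,-1],[0,0,-0.25,0,0,0,-1]]])

```text
time: 5.42
tool_pos: [0.5804, -0.061, 0.103]
tcp_rot: [-1.988, -2.432, 0.0]
force: [0.2, -0.5, -1.8]
width: 0.306
grip_force: 59.0
```

Run:
```python
from h import *
from scipy.spatial.transform import Rotation as R
st=env.state();M=R.from_rotvec(st["tcp_rot"]).as_matrix();print(M.round(4),st["tool_pos"],st["time"],st["force"],st["width"])
print(np.degrees(np.arctan2(M[1,1],M[0,1])), M.T@(np.array([.5572,.0571,0])-[.581,-.0605,0])/.2)
s=env.grab_frame("side");t=env.grab_frame("top")
cv2.imwrite("pics/s2.png",np.hstack([cv2.resize(x["image"][120:290,210:370],None,fx=2.5,fy=2.5,interpolation=cv2.INTER_CUBIC) for x in(s,t)]))
```

```text
[[-1.988e-01  9.800e-01 -5.000e-04]
 [ 9.800e-01  1.988e-01  1.000e-04]
 [ 2.000e-04 -4.000e-04 -1.000e+00]] [ 0.58036455 -0.06097041  0.10300359] 5.425 [ 0.23343    -0.48886851 -1.79492376] 0.30591686379609634
11.465028225924193 [5.99920763e-01 2.51130429e-04 1.24816795e-04]
```

View pics/s2.png

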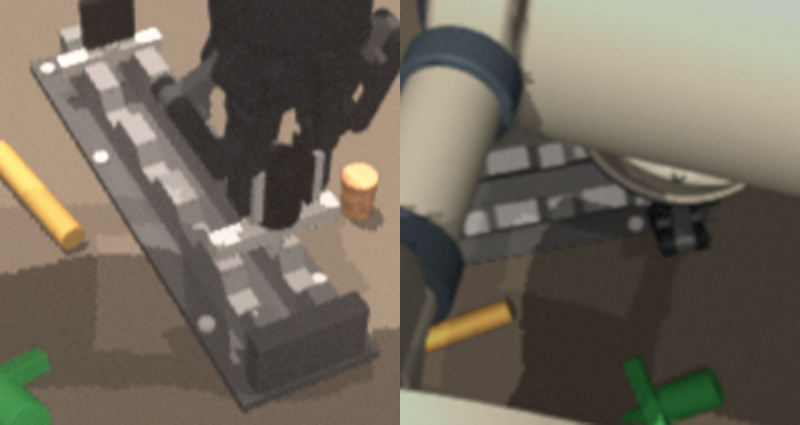

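The picture shows the stop lifted, upright and square, with its crossbar from about (210,235) to (335,205) in the left crop. The middle notch is 120 mm further along tool x, so I'll move there and then lower slowly.

Request:
servo_tool(steps=[[[0.15,0,0,0,0,0,-1],[0.35,0,0,0,0,0,-1],[0.5,0,0,0,0,0,-1],[0.6,0,0,0,0,0,-1],[0.6,0,0,0,0,0,-1],[0.6,0,0,0,0,0,-1],[0.6,0,0.05,0,0,0,-1],[0.6,0,0.09,0,0,0,-1],[0.6,0,0.13,0,0,0,-1],[0.6,0,0.16,0,0,0,-1]]])

```text
time: 6.78
tool_pos: [0.5566, 0.0565, 0.0705]
tcp_rot: [-1.988, -2.432, 0.001]
force: [-0.3, -0.1, -1.4]
width: 0.309
grip_force: 59.0
```

Request:
servo_tool(steps=[[[0,0,0.02,0,0,0,-1],[0,0,0.04,0,0,0,-1],[0,0,0.06,0,0,0,-1],[0,0,0.075,0,0,0,-1],[0,0,0.085,0,0,0,-1],[0,0,0.085,0,0,0,-1],[0,0,0.085,0,0,0,-1]]])

```text
time: 7.65
tool_pos: [0.5568, 0.0566, 0.0544]
tcp_rot: [1.988, 2.432, 0.0]
force: [-0.1, -0.3, -0.6]
width: 0.306
grip_force: 59.2
```

Run:
```python
from h import *
s=env.grab_frame("side");print(env.state()["tool_pos"],env.state()["force"])
cv2.imwrite("pics/s3.png",cv2.resize(s["image"][110:290,200:380],None,fx=3.3,fy=3.3,interpolation=cv2.INTER_CUBIC))
```

```text
[0.55679548 0.05658966 0.05437613] [-0.11909165  0.23804679 -1.16904569]
```

View pics/s3.png

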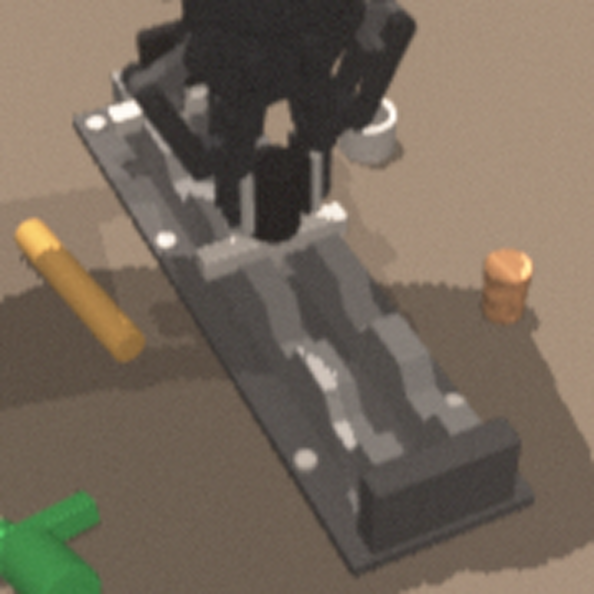

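The crossbar (200–345, 260–210) is in the middle notch, but the wrist still carries the weight. I'll lower it a touch more, then open, wait and retreat straight up.

Request:
servo_tool(steps=[[[0,0,0.004,0,0,0,-1],[0,0,0.007,0,0,0,-1],[0,0,0.007,0,0,0,-1]]])

```text
time: 8.07
tool_pos: [0.5569, 0.0566, 0.054]
tcp_rot: [1.988, 2.432, 0.001]
force: [-5.7, -0.4, 21.0]
width: 0.31
grip_force: 61.4
```

Request:
servo_tool(steps=[[[0,0,0,0,0,0,-0.2],[0,0,0,0,0,0,0],[0,0,0,0,0,0,0.5],[0,0,0,0,0,0,1],[0,0,0,0,0,0,1],[0,0,0,0,0,0,1],[0,0,-0.2,0,0,0,1],[0,0,-0.5,0,0,0,1],[0,0,-0.8,0,0,0,1],[0,0,-0.9,0,0,0,1],[0,0,-0.9,0,0,0,1]]])

```text
time: 9.45
tool_pos: [0.5575, 0.0566, 0.2344]
tcp_rot: [1.987, 2.43, 0.003]
force: [0.4, 0.7, -1.4]
width: 0.999
grip_force: 0.0
```

Request:
servo_tool(steps=[[[1,0,0,0,0,0,1],[1,0,0,0,0,0,1],[1,0,0,0,0,0,1],[1,0,0,0,0,0,1],[1,0,0,0,0,0,1],[1,0,0,0,0,0,1]]])

```text
time: 10.2
tool_pos: [0.5172, 0.2513, 0.2323]
tcp_rot: [-1.99, -2.431, 0.002]
force: [0.6, -0.7, -1.4]
width: 1.002
grip_force: 0.0
```

Run:
```python
from h import *
s=env.grab_frame("side");t=env.grab_frame("top")
print(env.state()["tool_pos"],env.state()["time"])
q=[.5572,.0571,.1998];c,d=np.cos(q[2]),np.sin(q[2])
out=[]
for v,b in((s,(110,270,210,370)),(t,(120,280,140,340))):
    I=cv2.resize(v["image"][b[0]:b[1],b[2]:b[3]],None,fx=2.2,fy=2.2,interpolation=cv2.INTER_CUBIC)
    for P in [(0,0,.086),(.038,0,.042),(-.038,0,.042)]:
        u=proj(v,[q[0]+c*P[0],q[1]+d*P[0],P[2]]);cv2.circle(I,(int((u[0]-b[2]+.5)*2.2),int((u[1]-b[0]+.5)*2.2)),2,(0,0,255),-1)
    out.append(I)
cv2.imwrite("pics/s4.png",np.hstack(out))
```

```text
[0.51734965 0.25124126 0.23266084] 10.3
```

View pics/s4.png

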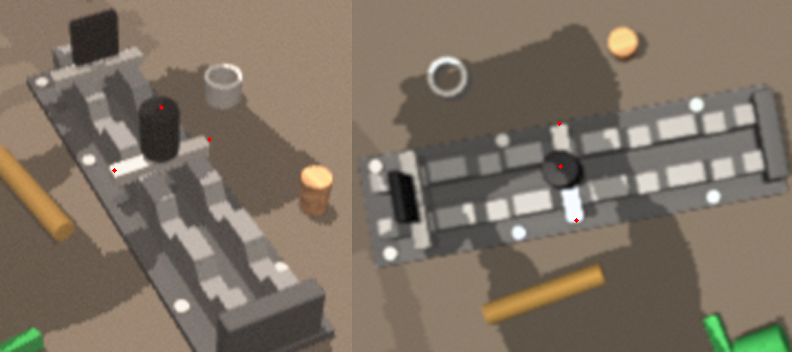

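The stop is seated upright in the middle notch: the red marks for the predicted crossbar ends and knob top fall on it in both views. The flat stop hasn't moved. Handing in.

```bash
python3 -c "
from station import env
print(env.finish_job())"
```

```text
the job is handed in; nothing more can be done
None
```

The round-knobbed stop now rests upright and square in the middle notch, the flat-gripped stop was not touched, and the job was handed in at about 10.3 s; the hand-in returned no verdict, so this rests on the final camera views.

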